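# Bench check of a spare control station

## Robot

A 7-joint arm with a two-finger parallel gripper is mounted at the origin on the work surface. World frame = base frame: x ahead of the robot, y to its left, z up, the work surface at z = 0. Lengths are in mm, angles in rad, forces in N, time in s.
With the tool pointing down it reaches from about 425 to 825 mm from the base axis. Payload 3.6 kg.
Tool frame: the origin (TCP) lies on the centre line of the jaws, within the pads' length; the fingertips stand 8 mm ahead of it and the grasp point (between the pads) lies 11 mm behind it (manip.nose_length is the distance from the TCP to the fingertips, in mm); y points along the fingers, x is the direction in which the jaws open and shut, and the axes are right-handed (so a half turn about y gives the same grasp; the last joint's range is limited). The gripper opens to 93 mm and grips with 3 to 60 N. Pads are 15 mm wide; open, the fingers measure 128 mm over their backs; the gripper's body (75 mm by 188 mm) begins 65 mm behind the grasp point.
Start: joints at [1.308, 0.615, -0.013, 1.423, 0.008, 1.103, -0.04], TCP at [152.499, -631.828, 226.64] pointing down, gripper open.
Joint ranges: [-3.12, 3.12], [-0.3, 2.06], [-1.34, 1.32], [0.26, 2.42], [-1.36, 4.5], [0.01, 1.98], [-2.84, 2.84]. Speed limits (rad/s): [2.79, 2.79, 3.14, 3.14, 3.14, 3.14, 3.14].

## Interface

Orientations are given as a rotation vector (axis times angle).
In Python, from bench import manip, eyes gives the robot as it stands.
- The arm moves only by the tool jog_arm, never from a script. Its argument "increments" is a list of rows, each a list of 3 entries, a list of its own where there are three numbers: the shift along the tool's x, y, z in cm, then the turn, a rotation vector about the tool's x, y, z in degrees, then the finger opening in cm, from 0 to 9.3. A call has 1 to 5 rows; each row shifts and turns the commanded pose from where the row before left it, along the tool's axes as they then stand; what a row does not reach is not made up. A row lasts 1/10 s, in which the tool goes at most 50 mm and 8.59 degrees, less where a joint would pass 70% of its speed; a pose out of reach is approached as far as the arm can. A call with a gripper value outside its range is refused whole. The fingers move at their own pace and stop on an object; "force" is the grip in N (left out, the last holds). Time passes only in rows, so rows that do not move let the fingers close. It gives the time, the measured TCP pose, the force and the opening at its end, in the units of the state.
- manip.read_state(): the state, without advancing time (a new reading comes with each control period).
- eyes.snapshot(name): name is "scene" or "top" or "wrist"; returns the picture (420x560x3 uint8, red, green, blue); there is no depth.
- eyes.get_calibration(name): a dict with "fx", "fy", "cx", "cy" (pixels), "cam_to_world" (4x4, takes a point from camera to world coordinates); the wrist camera has in their place "mount" (4x4, takes a point from camera to tool coordinates, whose origin is the TCP and whose axes are the tool frame's). Camera axes: x right, y up, looking along -z (the intrinsics and any distortion apply to the point x, -y, -z); pixel columns grow to the right and rows downward; lengths in mm; the calibration is good to about 2 mm. A picture is of the moment at which its call begins: read the wrist's pose just before it. get_calibration takes no time and is no camera call.
- manip.finish_job(): hands the job in, once; it reports no verdict.
The state is a dict: "clock": time; "joint_positions": joint angles; "dq": joint speeds; "joint_torque": joint torques, N m; "tcp_pos": TCP position; "tcp_rot": TCP orientation; "ft_force": force on the tool from outside, world axes, zero at the start; "ft_torque": the same for the moment, N m; "opening": opening from 0.0 (shut) to 1.0 (fully open).
Only numpy, scipy, OpenCV 4.12 (cv2) and the standard library are available. Lean on these libraries where they do the work, as an engineer would, in place of code of your own. Each camera call takes 0.05 s, during which the arm holds its last target.

## Task

Bring the spare control station on the stores bench up for its check, pressing with the closed fingertips: first press the white half of the black rocker fully down so that it flips to on, then push the popped-out blue reset plunger fully home so that it stays in, then press the green start button fully down, keep it down for about a second and let it spring back. Leave the red stop button alone, do not move the loose parts that stand around the station, and finish clear of everything.

Things in the scene. Friction and masses are not known exactly. Their poses are not given: they have to be found in the camera images.
- control_box: Grey control station lying on its back, screwed to the bench: 104 x 294 mm, lid top 60 mm above the bench. Origin at the centre of its underside; x across the short side, away from the robot (turned up to 0.4 rad), y along the row, z up. Four controls stand in a row at x = 0, y = -96, -32, 32, 96 mm, turned with the box; which is in which place changes. Low steel lugs at both ends.
- rocker_white (a point): Point on the top face of the white-marked half of the black rocker, on its centre line, 20 mm from the pivot, 10 mm from the half's outer end. At the start this half slopes up by 0.4 rad towards the box's +x (this point about 80 mm, outer end 84 mm above the bench). Fully down it lies level at 72 mm. A push of 2 to 3 N here moves it. The point's frame turns with the paddle.
- rocker_base: Grey bezel of the rocker switch, 76 (box x) x 38 mm, top 66 mm above the bench; origin at the centre of its underside, on the lid. On it tips a black V-shaped paddle 28 mm wide: two flat halves, each 30 mm long, meet at a pivot line along y, 12 mm above this origin. The half on the +x side has a white square and starts raised; the plain black half starts level.
- rocker (a joint): Angle of the rocker, rad: 0 = off (white half raised), 0.4 = on (white half fully down, end stop). Starts at 0 to 0.04; stays where it is left.
- blue_reset_top (a point): Centre of the top face of the blue reset plunger, a round cap 24 mm in diameter in a steel collar 38 mm wide (collar top 66 mm above the bench). Popped out its top stands about 80 mm above the bench, home 72 mm. It moves straight down, takes about 2.5 N, and has no spring: it stays where it is left.
- blue_reset (a joint): Travel of the blue plunger, m: 0 = fully out, 0.008 = home (end stop). Starts at 0 to 0.0015.
- green_start_top (a point): Centre of the top face of the green start button, a round cap 31 mm in diameter in a steel collar 38 mm wide (collar top 66 mm above the bench). Top 78 mm above the bench, 71 mm when fully down. It springs back: 1.5 N to start it, 4.5 N to hold it fully down.
- green_start (a joint): Travel of the green button, m: 0 = released, 0.007 = fully down (end stop).
- red_stop_top (a point): Centre of the top of the red mushroom stop button, head 38 mm in diameter, top 88 mm above the bench, in the same kind of collar. It yields to 1.5 N: not to be pressed.
- red_stop (a joint): Travel of the red button, m: 0 = released, 0.007 = fully down.
- oil_bottle: Loose yellow bottle with a white cap, 48 mm in diameter, 125 mm tall, standing off the box's +y end. Origin at the centre of its underside.
- carton: Loose cardboard carton with a pale band, 60 x 85 x 55 mm high, beyond the box's far side (+x). Origin at the centre of its underside.
- coupling: Loose aluminium shaft coupling, a waisted cylinder 44 mm in diameter, 46 mm tall, standing in front of the box's near side (-x). Origin at the centre of its underside.
- parts_bin: Loose empty white open bin, 90 x 60 x 50 mm high, off the box's -y end. Origin at the centre of its underside.
Things that resemble listed ones, but are neither listed nor needed, are in the scene too. Of the things shaped like the coupling, the aluminium one is meant.

How it is judged (in metres and radians):
On the way, in this order (a step that is already met when the one before it is completed fails the run):
1. the rocker is flipped fully to on (value of joint rocker above 0.34 rad), for 0.1 s.
2. the blue plunger is pushed home (value of joint blue_reset above 0.0066 m), for 0.1 s.
3. the green button is held fully down for a moment (value of joint green_start above 0.0055 m), for 0.5 s.
At the end, for the whole second after the job is handed in: The rocker is on (beyond 0.34 of 0.4 rad), the blue plunger is home (beyond 6.6 of 8 mm), green and red are released (within 1.5 mm of their rest), and the bottle, carton, coupling and bin stand upright within 15 mm of where they were (value of joint rocker above 0.34 rad and value of joint blue_reset above 0.0066 m and value of joint each of green_start, red_stop below 0.0015 m and distance of each of oil_bottle, carton, coupling, parts_bin from where it was at the start of the episode below 0.015 m and angle between each of oil_bottle, carton, coupling, parts_bin's own z axis and vertical below 0.15 rad); the robot touches nothing.
It fails at once if the blue plunger is pushed before the rocker is on (value of joint blue_reset above 0.004 m and value of joint rocker below 0.3 rad).
It fails at once if the green button is pressed before the blue plunger is home (value of joint green_start above 0.003 m and value of joint blue_reset below 0.006 m).
It fails at once if the red stop button is pressed (value of joint red_stop above 0.0025 m).
It fails at once if a loose part by the station is moved, lifted or tipped (distance of any of oil_bottle, carton, coupling, parts_bin from where it was at the start of the episode above 0.02 m or angle between any of oil_bottle, carton, coupling, parts_bin's own z axis and vertical above 0.3 rad).
It also fails if it takes over 48 s, if anything falls off the work surface, if the arm or the gripper's body presses on something with over 40 N, if the wrist force passes 120 N, or if a joint passes its speed limit or range.

## Working session

There is one attempt and no reset: what is moved stays moved. The work goes in short steps, Python scripts to look and compute and a tool call to move; the robot and the scene stay as the last step left them, time stands still between calls to the robot, and variables do not carry over. Pictures are saved under pics/ and viewed, and the job is handed in when it is done.

Besides the shell and the picture viewer there is one more tool, called after "Emit:" as name(argument=value, ...) on one line, values as JSON. jog_arm: Moves the arm, as the interface text tells. Its arguments: {"type":"object","properties":{"increments":{"type":"array"},"force":{"type":"number"}},"required":["increments"]}

```bash
ls; mkdir -p pics
python3 - <<'E'
from bench import manip, eyes
import cv2,numpy as np
s=manip.read_state();print(s, manip.nose_length)
for n in ("scene","top","wrist"):
    im=eyes.snapshot(n);cv2.imwrite(f"pics/{n}0.png",im[:,:,::-1])
    c=eyes.get_calibration(n);print(n,{k:np.round(v,4).tolist() for k,v in c.items()})
E
```

```text
pics
{'clock': 0.0, 'joint_positions': array([ 1.30746092,  0.61588327, -0.01264757,  1.42486134,  0.00812973,
        1.10337455, -0.04040564]), 'dq': array([-5.44523464e-05, -1.52665940e-04,  1.82108232e-04, -1.07549007e-03,
        5.66273970e-04,  1.62933104e-03,  4.57579241e-04]), 'joint_torque': array([ 1.21448074e-04, -4.58930290e+01,  2.09118803e-01, -1.65744102e+01,
       -6.10282947e-02,  2.03727290e-02,  2.37341419e-04]), 'tcp_pos': array([ 152.35033726, -631.12258875,  225.51682542]), 'tcp_rot': array([-1.31045892,  1.03431551, -1.03102445]), 'ft_force': array([ 0.38516061,  0.20999341, -0.2931426 ]), 'ft_torque': array([-0.0013044 ,  0.02218523, -0.0206439 ]), 'opening': 1.0046888960415052} 8.0
scene {'fx': 408.9474, 'fy': 408.9474, 'cx': 275.4847, 'cy': 212.3905, 'cam_to_world': [[0.7657, -0.534, 0.3585, 852.1167], [0.6431, 0.6325, -0.4317, -332.2615], [0.0038, 0.5611, 0.8278, 820.5348], [0.0, 0.0, 0.0, 1.0]]}
top {'fx': 385.1997, 'fy': 385.1997, 'cx': 283.1414, 'cy': 206.1336, 'cam_to_world': [[0.0074, 0.99, -0.1411, 418.4195], [-1.0, 0.0069, -0.0042, 21.3127], [-0.0032, 0.1412, 0.99, 975.4443], [0.0, 0.0, 0.0, 1.0]]}
wrist {'fx': 345.3413, 'fy': 345.3413, 'cx': 281.8609, 'cy': 211.9358, 'mount': [[1.0, 0.0001, 0.0002, 0.136], [0.0001, 0.2502, -0.9682, -157.8033], [-0.0002, 0.9682, 0.2502, 69.2615], [0.0, 0.0, 0.0, 1.0]]}
```

View pics/scene0.png

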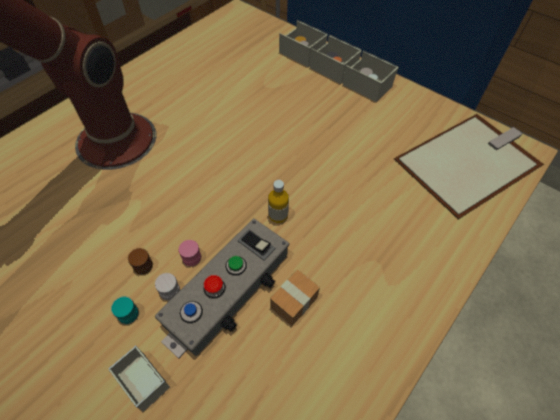

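View pics/top0.png

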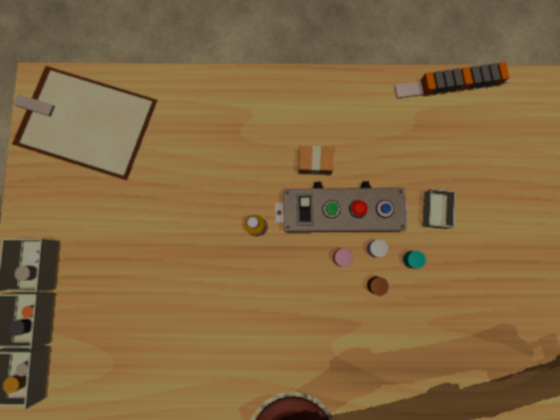

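Run:
```python
from bench import manip
from scipy.spatial.transform import Rotation as R
import numpy as np
print(np.round(R.from_rotvec(manip.read_state()['tcp_rot']).as_matrix(),3))
```

```text
[[ 0.235 -0.     0.972]
 [-0.972  0.002  0.235]
 [-0.002 -1.    -0.   ]]
```

The scene and top views show the box with the row, from +y to -y: rocker top(304,208), green (332,208), red (359,208) and blue (385,208). The bottle is at (256,225), carton (316,159), bin (439,208) and aluminium coupling (378,248). Pink (343,257), brown (378,286) and teal (415,260) are decoys of the coupling. Nothing else resembles the rocker, blue or green controls on the box; the teal and orange things lie off it.

```bash
cat > h.py <<'E'
import numpy as np,cv2
from bench import manip,eyes
from scipy.spatial.transform import Rotation as R
def cam(n,st=None):
    c=eyes.get_calibration(n)
    if n=="wrist":
        T=np.eye(4);T[:3,:3]=R.from_rotvec(st['tcp_rot']).as_matrix();T[:3,3]=st['tcp_pos'];M=T@c['mount']
    else:M=np.array(c['cam_to_world'])
    return c,M
def plane(n,uv,z,st=None):
    c,M=cam(n,st);d=M[:3,:3]@np.array([(uv[0]-c['cx'])/c['fx'],-(uv[1]-c['cy'])/c['fy'],-1]);o=M[:3,3]
    return o+d*(z-o[2])/d[2]
def blobs(im,col,roi,minA=15):
    h=cv2.cvtColor(im,cv2.COLOR_RGB2HSV).astype(int);H,S,V=h[...,0],h[...,1],h[...,2]
    m={'blue':(H>100)&(H<130)&(S>120)&(V>60),'green':(H>45)&(H<85)&(S>100)&(V>40),'red':((H<6)|(H>174))&(S>180)&(V>100),'white':(S<70)&(V>150),'black':(V<45)}[col].astype(np.uint8)
    x0,y0,x1,y1=roi;k=np.zeros_like(m);k[y0:y1,x0:x1]=m[y0:y1,x0:x1]
    n,l,s,c=cv2.connectedComponentsWithStats(k)
    return [(s[i,4],np.round(c[i],1).tolist(),s[i,:4].tolist()) for i in range(1,n) if s[i,4]>=minA]
E
python3 - <<'E'
from h import *
Z=dict(blue=80,green=78,red=86,white=80)
for n,roi in (("top",(285,188,405,232)),("scene",(158,222,290,350))):
    im=cv2.imread(f"pics/{n}0.png")[:,:,::-1].copy()
    for k in Z:
        for b in blobs(im,k,roi): print(n,k,b,np.round(plane(n,b[1],Z[k]),1))
    x0,y0,x1,y1=roi; cv2.imwrite(f"pics/{n}_crop.png",cv2.resize(im[y0-10:y1+10,x0-10:x1+10,::-1],None,fx=4.5 if n=="top" else 3.5,fy=4.5 if n=="top" else 3.5,interpolation=cv2.INTER_CUBIC))
for k,u in dict(c1=(286,191),c2=(402,188),c3=(406,230),c4=(286,232)).items(): print(k,np.round(plane("top",u,60),1))
E
```

```text
top blue (np.int32(58), [385.7, 207.7], [382, 204, 9, 8]) [ 544.1 -215.4   80. ]
top green (np.int32(118), [331.6, 208.3], [326, 203, 12, 12]) [542.  -88.8  78. ]
top red (np.int32(187), [359.2, 207.6], [352, 200, 15, 16]) [ 543.  -152.2   86. ]
scene blue (np.int32(108), [189.8, 309.3], [184, 304, 12, 12]) [ 549.9 -219.    80. ]
scene green (np.int32(160), [235.2, 262.6], [228, 256, 15, 14]) [547.2 -91.7  78. ]
scene red (np.int32(249), [212.7, 283.7], [204, 276, 19, 17]) [ 548.4 -155.7   86. ]
scene white (np.int32(33), [261.5, 244.6], [258, 242, 8, 7]) [561.2 -26.7  80. ]
scene white (np.int32(263), [165.5, 281.4], [158, 273, 17, 18]) [ 471.8 -210.4   80. ]
scene white (np.int32(72), [286.1, 285.8], [281, 280, 9, 13]) [658.5 -65.2  80. ]
c1 [585.9  18.5  60. ]
c2 [ 595.2 -261.5   60. ]
c3 [ 493.7 -267.3   60. ]
c4 [486.9  17.9  60. ]
```

View pics/top_crop.png

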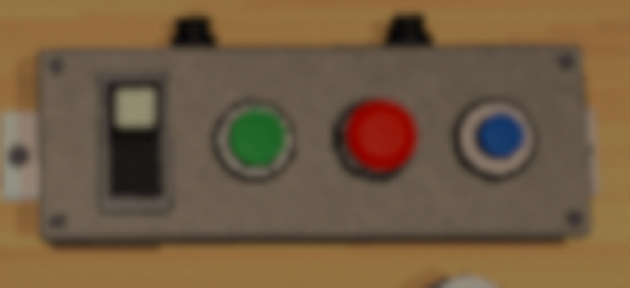

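View pics/scene_crop.png

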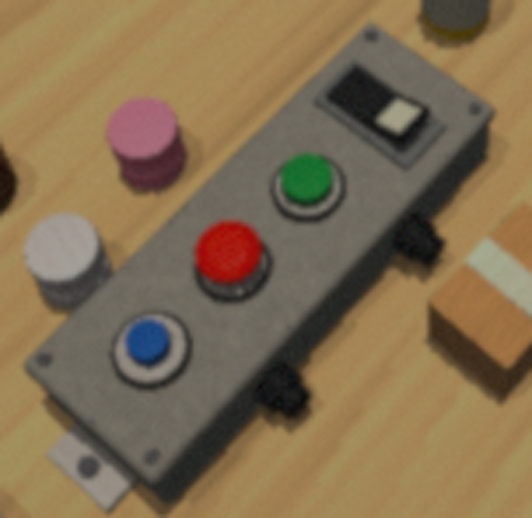

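The crops confirm the choice: the white square is on the +x half of the rocker at the +y end, then green, red and blue. Box yaw is about 0.017 rad. Estimates are green (545,-90), blue (547,-217) and rocker white point (562,-26). I'm moving over and closing the fingers.

Emit:
jog_arm(increments=[[[-2, 0, 2.2], [0, 0, 0], 0], [[-3, 0, 3.3], [0, 0, 0], 0], [[-3, 0, 3.3], [0, 0, 0], 0], [[-3, 0, 3.3], [0, 0, 0], 0], [[-3, 0, 3.3], [0, 0, 0], 0]], force=20)

```text
clock: 0.65
tcp_pos: [270.1, -457.9, 226.5]
tcp_rot: [-1.312, 1.033, -1.033]
ft_force: [1.5, -1.1, -0.2]
opening: 0.617
```

Emit:
jog_arm(increments=[[[-3, 0, 3.3], [0, 3, 0], 0], [[-3, 0, 3.3], [0, 3, 0], 0], [[-3, 0, 3.3], [0, 3, 0], 0], [[-3, 0, 3.3], [0, 3, 0], 0], [[-3, 0, 3.3], [0, 0, 0], 0]])

```text
clock: 1.15
tcp_pos: [413.4, -287.9, 226.7]
tcp_rot: [-1.222, 1.19, -1.189]
ft_force: [0.5, -0.8, 0.2]
opening: 0.192
```

Emit:
jog_arm(increments=[[[-3.5, 0, 2], [0, 0.6, 0], 0], [[-3.5, 0, 2], [0, 0, 0], 0], [[0, 0, 0], [0, 0, 0], 0], [[0, 0, 0], [0, 0, 0], 0]])

```text
clock: 1.55
tcp_pos: [451.4, -217.9, 226.5]
tcp_rot: [-1.219, 1.195, -1.194]
ft_force: [0.1, -0.9, -0.0]
opening: 0.004
```

Run:
```python
from h import *
s=manip.read_state();im=eyes.snapshot("wrist");cv2.imwrite("pics/w1.png",im[:,:,::-1])
print(s['tcp_pos'],s['opening']);print(np.round(R.from_rotvec(s['tcp_rot']).as_matrix(),3))
Z=dict(blue=80,green=78,red=86,white=80)
for k in Z:
    for b in blobs(im,k,(0,0,560,420),80): print(k,b,np.round(plane("wrist",b[1],Z[k],s),1))
```

```text
[ 451.40404109 -217.86481046  226.46616355] 0.004023742450131358
[[ 0.02  -0.001  1.   ]
 [-1.     0.     0.02 ]
 [-0.    -1.    -0.001]]
blue (np.int32(593), [284.4, 92.5], [271, 79, 27, 29]) [ 545.  -218.2   80. ]
green (np.int32(1186), [134.6, 91.8], [115, 73, 40, 38]) [543.3 -92.3  78. ]
red (np.int32(943), [208.1, 91.2], [186, 68, 44, 47]) [ 544.3 -155.7   86. ]
white (np.int32(27887), [189.0, 89.4], [4, 31, 351, 122]) [ 545.9 -138.6   80. ]
white (np.int32(4322), [431.9, 93.4], [399, 36, 86, 110]) [ 546.7 -341.4   80. ]
white (np.int32(404), [78.2, 109.9], [52, 48, 39, 88]) [527.7 -44.2  80. ]
white (np.int32(645), [52.3, 70.4], [36, 58, 33, 26]) [558.5 -26.9  80. ]
white (np.int32(364), [145.4, 93.6], [122, 70, 38, 46]) [ 541.9 -102.    80. ]
white (np.int32(988), [284.1, 93.4], [263, 70, 44, 47]) [ 544.3 -217.9   80. ]
white (np.int32(897), [267.8, 198.6], [249, 177, 43, 38]) [ 454.1 -205.2   80. ]
white (np.int32(1184), [187.0, 214.1], [167, 194, 40, 40]) [ 438.2 -131.7   80. ]
```

View pics/w1.png

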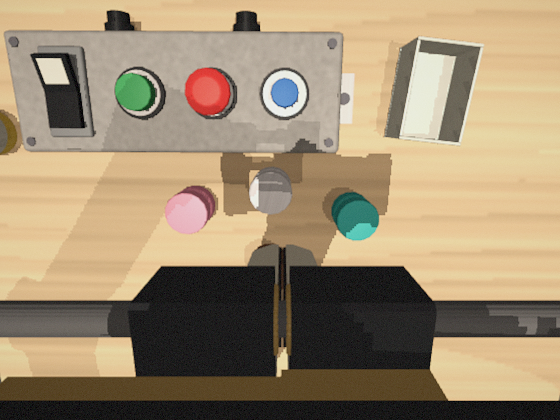

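Wrist view: white square at (52,70), green (135,92), red (208,91) and blue (284,92). The wrist rays agree with the fixed views to about 3 mm. Next I go over the white half.

Emit:
jog_arm(increments=[[[-3.8, 0, 2.3], [0, 0, 0], 0], [[-3.8, 0, 2.3], [0, 0, 0], 0], [[-3.8, 0, 2.3], [0, 0, 0], 0], [[-3.8, 0, 2.3], [0, 0, 0], 0], [[-3.7, 0, 2.3], [0, 0, 0], 0]])

```text
clock: 2.1
tcp_pos: [563.4, -28.9, 226.6]
tcp_rot: [-1.216, 1.199, -1.201]
ft_force: [0.4, -0.0, -0.4]
opening: 0.006
```

Emit:
jog_arm(increments=[[[0, 2, 0], [0, 0, 0], 0], [[0, 3.5, 0], [0, 0, 0], 0], [[0, 3.5, 0], [0, 0, 0], 0], [[0, 2.5, 0], [0, 0, 0], 0], [[0, 0.5, 0], [0, 0, 0], 0]])

```text
clock: 2.6
tcp_pos: [560.4, -30.3, 103.6]
tcp_rot: [-1.221, 1.204, -1.197]
ft_force: [-1.0, -0.1, 0.3]
opening: 0.006
```

Emit:
jog_arm(increments=[[[0, 0, 0], [0, 0, 0], 0], [[0, 0, 0], [0, 0, 0], 0]])

```text
clock: 2.8
tcp_pos: [564.0, -28.8, 108.0]
tcp_rot: [-1.215, 1.196, -1.199]
ft_force: [0.2, 0.3, 0.9]
opening: 0.003
```

Run:
```python
from h import *
s=manip.read_state();a=eyes.snapshot("wrist");b=eyes.snapshot("scene")[200:300,210:330]
print(s['tcp_pos'],s['tcp_rot'],s['ft_force'])
cv2.imwrite("pics/w2.png",a[:,:,::-1]);cv2.imwrite("pics/s2.png",cv2.resize(b[:,:,::-1],None,fx=5,fy=5,interpolation=cv2.INTER_CUBIC))
```

```text
[564.04702929 -28.83271147 107.99634597] [-1.2147691   1.19572517 -1.19938953] [0.19484254 0.25372746 0.93905509]
```

View pics/w2.png

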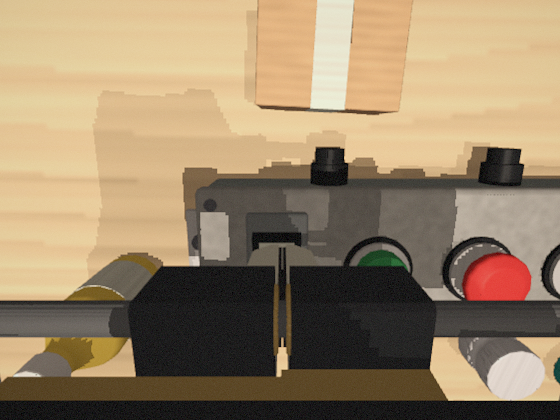

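View pics/s2.png

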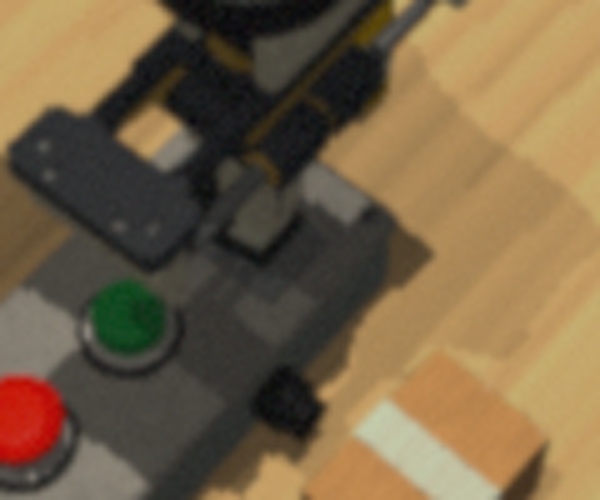

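The closed tips stand over the white half (wrist 283,255), with clear sky to the bottle and green. Pressing down in small steps.

Emit:
jog_arm(increments=[[[0, 0.8, 0], [0, 0, 0], 0], [[0, 0.5, 0], [0, 0, 0], 0], [[0, 0.4, 0], [0, 0, 0], 0], [[0, 0.3, 0], [0, 0, 0], 0], [[0, 0.3, 0], [0, 0, 0], 0]])

```text
clock: 3.4
tcp_pos: [564.3, -27.8, 84.0]
tcp_rot: [-1.215, 1.194, -1.198]
ft_force: [1.2, -0.2, 3.0]
opening: 0.006
```

Emit:
jog_arm(increments=[[[0, 0.2, 0], [0, 0, 0], 0], [[0, 0.2, 0], [0, 0, 0], 0], [[0, 0, 0], [0, 0, 0], 0]])

```text
clock: 3.7
tcp_pos: [563.7, -27.8, 80.3]
tcp_rot: [-1.216, 1.195, -1.197]
ft_force: [1.0, -0.4, 5.3]
opening: 0.003
```

Emit:
jog_arm(increments=[[[0, 0.2, 0], [0, 0, 0], 0], [[0, 0.1, 0], [0, 0, 0], 0], [[0, 0.1, 0], [0, 0, 0], 0], [[0, 0, 0], [0, 0, 0], 0]])

```text
clock: 4.1
tcp_pos: [563.8, -27.8, 79.9]
tcp_rot: [-1.215, 1.195, -1.198]
ft_force: [-5.2, 0.2, 26.0]
opening: 0.009
```

Emit:
jog_arm(increments=[[[0, -0.5, 0], [0, 0, 0], 0], [[0, -1.5, 0], [0, 0, 0], 0], [[0, -2.5, 0], [0, 0, 0], 0], [[0, -2.5, 0], [0, 0, 0], 0], [[0, 0, 0], [0, 0, 0], 0]])

```text
clock: 4.6
tcp_pos: [564.1, -27.9, 148.1]
tcp_rot: [-1.214, 1.194, -1.199]
ft_force: [0.1, -0.6, 0.6]
opening: 0.003
```

Emit:
jog_arm(increments=[[[3.8, 0, -0.5], [0, 0, 0], 0], [[3.8, 0, -0.5], [0, 0, 0], 0], [[3.8, 0, -0.4], [0, 0, 0], 0], [[3.8, 0, -0.4], [0, 0, 0], 0], [[3.7, 0, -0.4], [0, 0, 0], 0]])

```text
clock: 5.1
tcp_pos: [542.3, -218.3, 143.9]
tcp_rot: [-1.219, 1.2, -1.194]
ft_force: [0.2, 0.2, -0.0]
opening: 0.002
```

Emit:
jog_arm(increments=[[[0, 0, 0], [0, 0, 0], 0], [[0, 0, 0], [0, 0, 0], 0]])

```text
clock: 5.3
tcp_pos: [542.5, -217.8, 144.0]
tcp_rot: [-1.218, 1.202, -1.196]
ft_force: [0.1, -0.2, 0.6]
opening: 0.004
```

Run:
```python
from h import *
s=manip.read_state();a=eyes.snapshot("wrist");b=eyes.snapshot("scene")[215:355,150:310]
print(s['tcp_pos'],s['tcp_rot'],s['ft_force'])
cv2.imwrite("pics/w3.png",a[:,:,::-1]);cv2.imwrite("pics/s3.png",cv2.resize(b[:,:,::-1],None,fx=4.2,fy=4.2,interpolation=cv2.INTER_CUBIC))
```

```text
[ 542.52345574 -217.80506584  144.0170682 ] [-1.21751682  1.20194285 -1.19592582] [ 0.13141872 -0.17158787  0.62477985]
```

View pics/w3.png

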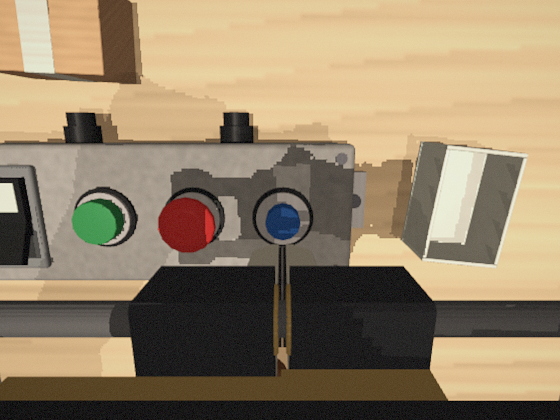

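View pics/s3.png

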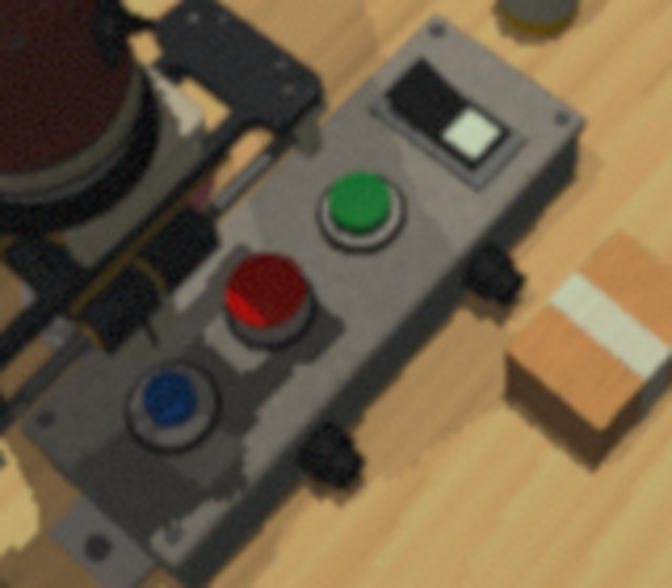

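The scene crop shows the white half now flat at the bezel (470,133) and the black half raised. Tips stopped at 71.9 mm, which matches fully on. In the wrist view, blue at (284,221) is in line with the fingers.

Run:
```python
from h import *
s=manip.read_state();im=cv2.imread("pics/w3.png")[:,:,::-1].copy()
for k,z in (('blue',80),('green',78)):
    for b in blobs(im,k,(0,0,560,300),80): print(k,b,np.round(plane("wrist",b[1],z,s),1))
```

```text
blue (np.int32(950), [282.4, 221.3], [266, 204, 34, 36]) [ 549.  -215.3   80. ]
green (np.int32(1792), [97.4, 221.0], [72, 199, 52, 46]) [546.2 -90.1  78. ]
```

Emit:
jog_arm(increments=[[[0, 2, 0.4], [0, 0, 0], 0], [[0, 2, 0], [0, 0, 0], 0], [[0, 1.2, 0], [0, 0, 0], 0], [[0, 0, 0], [0, 0, 0], 0]])

```text
clock: 5.8
tcp_pos: [547.0, -215.0, 91.8]
tcp_rot: [-1.22, 1.199, -1.191]
ft_force: [0.5, -0.1, 0.1]
opening: 0.008
```

Emit:
jog_arm(increments=[[[0, 0.3, 0], [0, 0, 0], 0], [[0, 0.3, 0], [0, 0, 0], 0], [[0, 0.3, 0], [0, 0, 0], 0], [[0, 0.2, 0], [0, 0, 0], 0], [[0, 0, 0], [0, 0, 0], 0]])

```text
clock: 6.3
tcp_pos: [548.8, -217.2, 83.0]
tcp_rot: [-1.216, 1.196, -1.198]
ft_force: [0.7, 0.0, 0.2]
opening: 0.006
```

Emit:
jog_arm(increments=[[[0, 0.2, 0], [0, 0, 0], 0], [[0, 0.1, 0], [0, 0, 0], 0], [[0, 0.1, 0], [0, 0, 0], 0], [[0, 0.1, 0], [0, 0, 0], 0], [[0, 0, 0], [0, 0, 0], 0]])

```text
clock: 6.8
tcp_pos: [548.9, -217.2, 80.2]
tcp_rot: [-1.216, 1.195, -1.198]
ft_force: [-3.0, 1.2, 13.3]
opening: 0.005
```

Emit:
jog_arm(increments=[[[0, 0.1, 0], [0, 0, 0], 0], [[0, 0, 0], [0, 0, 0], 0]])

```text
clock: 7.0
tcp_pos: [548.9, -217.2, 80.2]
tcp_rot: [-1.216, 1.195, -1.198]
ft_force: [-4.1, 2.0, 19.7]
opening: 0.002
```

Emit:
jog_arm(increments=[[[0, -0.5, 0], [0, 0, 0], 0], [[0, -1.5, 0], [0, 0, 0], 0], [[0, -2.5, 0], [0, 0, 0], 0], [[0, -2.5, 0], [0, 0, 0], 0], [[0, 0, 0], [0, 0, 0], 0]])

```text
clock: 7.5
tcp_pos: [550.0, -218.1, 149.5]
tcp_rot: [-1.215, 1.192, -1.202]
ft_force: [0.9, -0.4, -0.2]
opening: 0.008
```

Emit:
jog_arm(increments=[[[-3.2, 0, -0.1], [0, 0, 0], 0], [[-3.2, 0, 0], [0, 0, 0], 0], [[-3.2, 0, 0], [0, 0, 0], 0], [[-3, 0, 0], [0, 0, 0], 0], [[0, 0, 0], [0, 0, 0], 0]])

```text
clock: 8.0
tcp_pos: [544.3, -84.9, 145.4]
tcp_rot: [-1.22, 1.194, -1.186]
ft_force: [0.2, 0.2, 0.4]
opening: 0.005
```

Emit:
jog_arm(increments=[[[0, 0, 0], [0, 0, 0], 0], [[0, 0, 0], [0, 0, 0], 0]])

```text
clock: 8.2
tcp_pos: [544.5, -93.1, 146.0]
tcp_rot: [-1.218, 1.199, -1.199]
ft_force: [-0.5, 0.1, 0.1]
opening: 0.002
```

Run:
```python
from h import *
s=manip.read_state();a=eyes.snapshot("wrist");b=eyes.snapshot("scene")[215:355,150:310]
print(s['tcp_pos'],s['tcp_rot'],s['ft_force'])
for k,z in (('blue',72),('green',78)):
    for q in blobs(a,k,(0,0,560,300),80): print(k,q,np.round(plane("wrist",q[1],z,s),1))
cv2.imwrite("pics/w4.png",a[:,:,::-1]);cv2.imwrite("pics/s4.png",cv2.resize(b[:,:,::-1],None,fx=4.2,fy=4.2,interpolation=cv2.INTER_CUBIC))
```

```text
[544.5081121  -93.11992078 145.98616805] [-1.21793348  1.1989526  -1.19877205] [-0.45385004  0.06715177  0.09938708]
blue (np.int32(874), [457.7, 224.3], [440, 209, 36, 32]) [ 546.6 -216.3   72. ]
green (np.int32(1471), [277.3, 225.2], [256, 204, 43, 45]) [546.  -90.1  78. ]
```

View pics/w4.png

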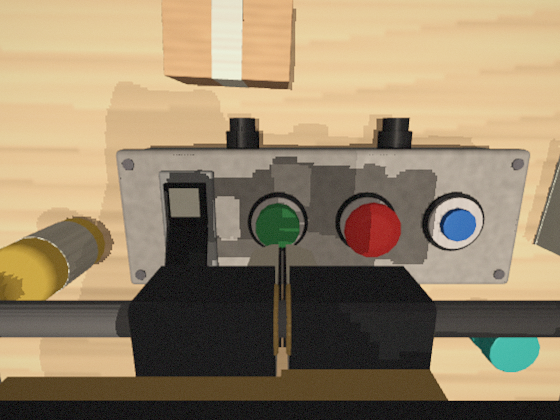

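View pics/s4.png

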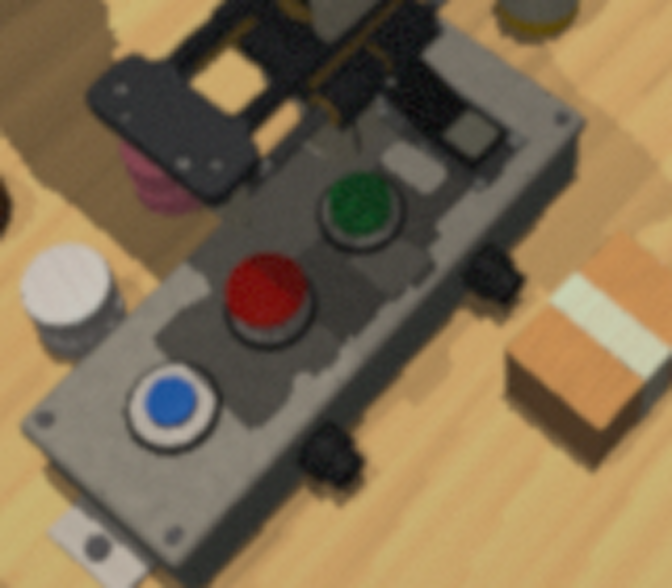

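Blue sits lower and the force stopped it at 72.2 mm, so it is home. The rocker is still on. Green at wrist (277,225) is about 2 mm from the tips' line. Pressing green.

Emit:
jog_arm(increments=[[[-0.2, 2, 0.1], [0, 0, 0], 0], [[0, 2, 0], [0, 0, 0], 0], [[0, 1.3, 0], [0, 0, 0], 0], [[0, 0.3, 0], [0, 0, 0], 0], [[0, 0.3, 0], [0, 0, 0], 0]])

```text
clock: 8.8
tcp_pos: [546.2, -89.8, 87.6]
tcp_rot: [-1.217, 1.197, -1.198]
ft_force: [-0.3, -0.1, 0.8]
opening: 0.003
```

Emit:
jog_arm(increments=[[[0, 0.3, 0], [0, 0, 0], 0], [[0, 0.2, 0], [0, 0, 0], 0], [[0, 0.2, 0], [0, 0, 0], 0], [[0, 0.2, 0], [0, 0, 0], 0], [[0, 0, 0], [0, 0, 0], 0]])

```text
clock: 9.3
tcp_pos: [546.5, -89.6, 79.3]
tcp_rot: [-1.216, 1.196, -1.198]
ft_force: [-0.7, -1.8, 4.9]
opening: 0.004
```

Emit:
jog_arm(increments=[[[0, 0.1, 0], [0, 0, 0], 0], [[0, 0.1, 0], [0, 0, 0], 0], [[0, 0, 0], [0, 0, 0], 0], [[0, 0, 0], [0, 0, 0], 0], [[0, 0, 0], [0, 0, 0], 0]])

```text
clock: 9.8
tcp_pos: [546.6, -89.6, 79.1]
tcp_rot: [-1.216, 1.195, -1.199]
ft_force: [-4.0, -0.0, 15.0]
opening: 0.006
```

Emit:
jog_arm(increments=[[[0, 0, 0], [0, 0, 0], 0], [[0, 0, 0], [0, 0, 0], 0], [[0, 0, 0], [0, 0, 0], 0], [[0, 0, 0], [0, 0, 0], 0], [[0, 0, 0], [0, 0, 0], 0]])

```text
clock: 10.3
tcp_pos: [546.6, -89.6, 79.2]
tcp_rot: [-1.216, 1.195, -1.199]
ft_force: [-3.7, -1.4, 14.7]
opening: 0.009
```

Emit:
jog_arm(increments=[[[0, -0.8, 0], [0, 0, 0], 0], [[0, -1.5, 0], [0, 0, 0], 0], [[0, -3, 0], [0, 0, 0], 0], [[0, -4, 0], [0, 0, 0], 0], [[0, -4, 0], [0, 0, 0], 0]])

```text
clock: 10.8
tcp_pos: [545.5, -88.6, 210.4]
tcp_rot: [-1.218, 1.198, -1.195]
ft_force: [0.6, -0.2, -0.2]
opening: 0.005
```

Emit:
jog_arm(increments=[[[0, -2, -2], [0, 0, 0], 0], [[0, 0, -3], [0, 0, 0], 0], [[0, 0, -3], [0, 0, 0], 0], [[0, 0, -2], [0, 0, 0], 0], [[0, 0, 0], [0, 0, 0], 0]])

```text
clock: 11.3
tcp_pos: [443.3, -90.7, 229.6]
tcp_rot: [-1.218, 1.199, -1.196]
ft_force: [-0.1, -0.0, 0.6]
opening: 0.005
```

Run:
```python
from h import *
s=manip.read_state();a=eyes.snapshot("wrist");b=eyes.snapshot("scene")[200:410,100:340]
print(s['clock'],s['tcp_pos'],s['ft_force'])
cv2.imwrite("pics/w5.png",a[:,:,::-1]);cv2.imwrite("pics/s5.png",cv2.resize(b[:,:,::-1],None,fx=2.8,fy=2.8,interpolation=cv2.INTER_CUBIC))
```

```text
11.3 [443.2515872  -90.72579517 229.59905387] [-0.09361391 -0.02165742  0.62521836]
```

View pics/w5.png

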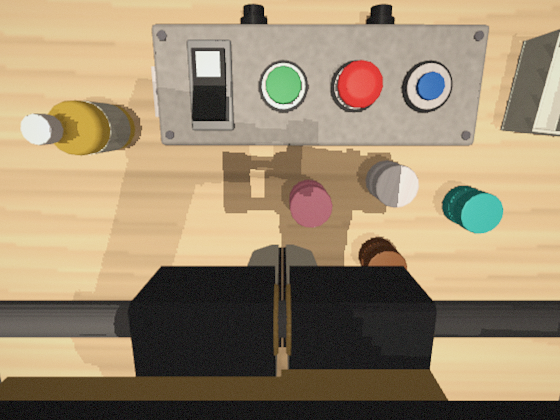

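View pics/s5.png

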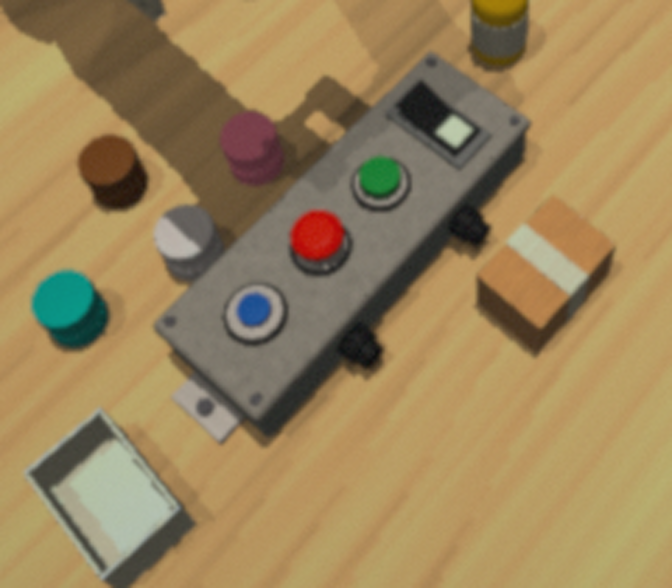

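The rocker is flat at white (455,130), blue is low (254,310), green is back up (380,178) and red is untouched (318,237). The loose parts stand as before and the gripper is clear.

```bash
python3 -c "
from bench import manip
print(manip.finish_job())"
```

```text
the job is handed in; nothing more can be done
None
```

I pressed the three controls in order with closed fingertips and handed the job in at about 11.3 s. No verdict is reported back.

| Control | Fingertip height at the stop (mm) | Stop force | Nominal fully down (mm) |
|---|---|---|---|
| Rocker, white half | 71.9 | 26 N | 72 |
| Blue plunger | 72.2 | 20 N | 72 |
| Green button | 71.1 | 15 N | 71 |

I held green down for about a second and it sprang back.

The last pictures show the rocker on, blue home, green released and red untouched. The bottle, carton, coupling and bin look unmoved by eye; I did not measure their positions. The arm stands clear about 220 mm above the bench, with near-zero force on the wrist.

The fixed and wrist cameras disagreed by up to about 7 mm on the control positions. I used averages, which were accurate enough, and no check failed. I could not read the joint values directly; the rocker, blue and green results come from stop height, force and the pictures.

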